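# Find the press that binds and mark it

### The job

Swing the raised lever of each of the two hand presses down through its arc, feeling for binding: one runs freely to its bottom stop and stays there, the other binds part-way and is left where it stuck. Push gently, never with more than 25 N on a lever, so that you do not force the one that binds. Only after both have been tried, slip the wooden collar over the post on the base of the press that binds, right down onto the plate, and leave everything else alone.

Things in the scene. Friction and masses are not known exactly. Their poses are not given: they have to be found in the camera images.
- press_a: Grey hand press, bolted down; the two look alike and either may stand left or right. Base 200 x 200 x 18 mm; origin under the base's centre; x from its front to its back edge, y left, z up. The lever swings in the plane y = -40 mm and points to the front (-x); column at x 28 to 90, y -65 to -15 mm, 225 mm high. A steel post stands on the base's left half.
- lever_a (a joint): Lever angle (rad) about a level axis at press frame (45, -40, 200) mm. 0: raised 0.61 over level; grows downward; starts at 0 to 0.15. A sound lever stops at 1.05, a binding one suddenly in the middle third of the arc. It needs 3 to 4 N at the handle and stays where it is left. The handle springs: 1 mm per 2 N at 140 mm from the pivot. One of the two levers binds, not told which.
- lever_a_end (a point): Tip of press_a's lever, on the handle's centre line, 180 mm from the pivot. The handle is a round black grip 24 mm in diameter that covers the last 90 mm of the lever.
- press_a_post (a point): Foot of press_a's post, on the base plate's upper face (18 mm over the table) at press frame (-40, 60, 18) mm. The post is 14 mm in diameter with a tapered tip and stands 45 mm over the plate, 100 mm to the left of the lever.
- press_b: Grey hand press, bolted down; the two look alike and either may stand left or right. Base 200 x 200 x 18 mm; origin under the base's centre; x from its front to its back edge, y left, z up. The lever swings in the plane y = -40 mm and points to the front (-x); column at x 28 to 90, y -65 to -15 mm, 225 mm high. A steel post stands on the base's left half.
- lever_b (a joint): Lever angle (rad) about a level axis at press frame (45, -40, 200) mm. 0: raised 0.61 over level; grows downward; starts at 0 to 0.15. A sound lever stops at 1.05, a binding one suddenly in the middle third of the arc. It needs 3 to 4 N at the handle and stays where it is left. The handle springs: 1 mm per 2 N at 140 mm from the pivot. One of the two levers binds, not told which.
- lever_b_end (a point): Tip of press_b's lever, on the handle's centre line, 180 mm from the pivot. The handle is a round black grip 24 mm in diameter that covers the last 90 mm of the lever.
- press_b_post (a point): Foot of press_b's post, on the base plate's upper face (18 mm over the table) at press frame (-40, 60, 18) mm. The post is 14 mm in diameter with a tapered tip and stands 45 mm over the plate, 100 mm to the left of the lever.
- collar: Plain wooden collar (a short tube) standing on end on the table in front of and between the presses: outside diameter 48 mm, bore 28 mm, 30 mm high; origin at the centre of its underside, z along the bore.
- spool: bystander: brown thread spool, 48 mm wide, 60 mm high, between the presses; origin under its centre
- harness_ring: bystander: flat steel ring, 52 mm wide, 6 mm high, lying in front of the right press; origin under its centre
- smoother: bystander: wooden smoothing disc 100 mm wide with an upright handle, 130 mm high, left of the presses; origin under its centre
- screwdriver: bystander: screwdriver lying near the robot, on the left
- hammer: bystander: hammer lying near the robot, on the right
- rivet_tin: bystander: round tin, 68 mm wide, 45 mm high, right of the presses; origin under its centre
There are look-alikes about, which are no part of the job. Several things have the shape of the collar; the one meant has the colours described above.

How it is judged:
By the outcome, as a careful person would: the job done as asked, in the order asked, and still so for the second after the job is handed in, with the robot touching nothing.
It also fails if it takes over 72 s, if anything falls off the work surface, if the arm or the gripper's body presses on something with over 40 N, if the wrist force passes 120 N, or if a joint passes its speed limit or range.

### The arm

A 7-joint arm with a two-finger parallel gripper is mounted at the origin on the work surface. World frame = base frame: x ahead of the robot, y to its left, z up, the work surface at z = 0. Lengths are in m, angles in rad, forces in N, time in s.
With the tool pointing down it reaches from about 0.4 to 0.875 m from the base axis. Payload 6.5 kg.
Tool frame: the origin (TCP) lies midway between the tips of the shut fingers; the grasp point (between the pads) lies 19 mm behind it; z points along the fingers, y is the direction in which the jaws open and shut (so a half turn about z gives the same grasp; the last joint's range is limited). The gripper opens to 88 mm and grips with 3 to 60 N. Pads are 18 mm wide; open, the fingers measure 123 mm over their backs; the gripper's body (75 mm by 187 mm) begins 45 mm behind the grasp point.
Start: joints at [-1.364, 0.536, -0.004, 1.538, 0.003, 1.067, -0.071], TCP at [0.175, 0.626, 0.239] pointing down, gripper open.
Joint ranges: [-2.7, 2.7], [-0.37, 2.16], [-1.27, 1.26], [0.24, 2.4], [-1.31, 4.45], [0.19, 1.91], [-2.76, 2.76]. Speed limits (rad/s): [2.39, 2.39, 3.14, 3.14, 3.14, 3.14, 3.14].

### API

Orientations are given as a 3x3 rotation matrix whose columns are the frame's x, y, z axes.
In Python, from rig import * gives the robot as it stands.
- The arm moves only by the tool drive_tool, never from a script. Its argument "motion" is a list that holds one entry, the list of rows, each a list of 6 numbers: the shift along the world's x, y, z in cm, then the turn, a rotation vector about the world's x, y, z in degrees. A call has 1 to 12 rows; each row is the pose to reach, as a shift and turn from the pose commanded when the call began; what a row does not reach only later rows make up. A row lasts 1/12 s, in which the tool goes at most 41.7 mm and 7.16 degrees, less where a joint would pass 70% of its speed; a pose out of reach is approached as far as the arm can. A call with a gripper value outside its range is refused whole. "fingers" is the finger opening in cm, from 0 to 8.81, set as the call begins (left out, the last holds). The fingers move at their own pace and stop on an object; "newtons" is the grip in N (left out, the last holds). Time passes only in rows, so rows that repeat a pose let the fingers close. It gives the time, the measured TCP pose, the force and the opening at its end, in the units of the state.
- get_obs(): the state, without advancing time (a new reading comes with each control period).
- get_image(name): name is "scene" or "side" or "wrist"; returns a dict with "img" (480x640x3 uint8, red, green, blue), "fov_y" (degrees; the focal length in pixels is half the picture's height over the tangent of half this angle, whatever the lens; pixels are square), "cx", "cy" (the principal point, pixels), "rvec" (rotation vector, rad) and "tvec" (3), from world to camera coordinates, as OpenCV has them; the wrist camera has in their place "mount" (4x4, takes a point from camera to tool coordinates, whose origin is the TCP and whose axes are the flange's). Camera axes: x right, y down, z forward; pixel columns grow to the right and rows downward; lengths in m; the calibration is good to about 2 mm. A picture is of the moment at which its call begins: read the wrist's pose just before it. There is no depth.
- finish_job(): hands the job in, once; it reports no verdict.
Trained networks look in a picture, given as the dict that the camera call returned (one of the last four; its "shot" number tells which), for a name from the list of things; names that differ only in an ending like _2 or _b are one class to them, and where a whole thing is asked for, a point or a joint stands for the part that bears it (a point fixed in the world has none). Each returns a list of dicts, best first, with "p" (0 to 1); they miss things now and then, are a little off and sometimes report something else, mostly with a low value. They report only what shows in the picture. A call takes as long as a camera call. They do not tell look-alikes from the thing itself.
- outline_of(picture, label): "region" (480x640 bool, what is visible of it).
- landmark_of(picture, label): "xyz" ([x, y, z] in m, in the coordinates of the camera as it stood for that picture, good to about 4 mm: a listed point, or the origin of a listed thing).
The state is a dict: "time_s": time; "joint_pos": joint angles; "joint_velocities": joint speeds; "joint_efforts": joint torques, N m; "tcp_pos": TCP position; "eef_rot": TCP orientation; "contact_force": force on the tool from outside, world axes, zero at the start; "ft_torque": the same for the moment, N m; "gripper_width": opening from 0.0 (shut) to 1.0 (fully open).
Only numpy, scipy, OpenCV 4.12 (cv2) and the standard library are available. Lean on these libraries where they do the work, as an engineer would, in place of code of your own. Each camera call takes 0.05 s, during which the arm holds its last target. There are 200 camera calls.

## Working session

There is one attempt and no reset: what is moved stays moved. The work goes in short steps, Python scripts to look and compute and a tool call to move; the robot and the scene stay as the last step left them, time stands still between calls to the robot, and variables do not carry over. Pictures are saved under pics/ and viewed, about 8 in all and at most 12, crops included, and the job is handed in when it is done.

Besides the shell and the picture viewer there is one more tool, called after ">>>" as a command line: name --argument value ..., lists and objects as JSON in quotes. drive_tool: Moves the arm, as the interface text tells. Its arguments: {"type":"object","properties":{"motion":{"type":"array"},"fingers":{"type":"number"},"newtons":{"type":"number"}},"required":["motion"]}

```bash
ls; mkdir -p pics; cat > h.py <<'E'
from rig import *
import numpy as np, cv2
def K(p):
    f=240/np.tan(np.radians(p["fov_y"])/2); return np.array([[f,0,p["cx"]],[0,f,p["cy"]],[0,0,1.]])
def ext(p,obs=None):
    """R,t world->camera"""
    if "rvec" in p: return cv2.Rodrigues(np.array(p["rvec"],float))[0],np.array(p["tvec"],float).ravel()
    T=np.eye(4);T[:3,:3]=obs["eef_rot"];T[:3,3]=obs["tcp_pos"]
    M=np.linalg.inv(T@np.array(p["mount"])); return M[:3,:3],M[:3,3]
def world(p,x,obs=None):
    R,t=ext(p,obs); return R.T@(np.array(x)-t)
def proj(p,X,obs=None):
    R,t=ext(p,obs); c=K(p)@(R@np.array(X)+t); return c[:2]/c[2]
def save(p,n,crop=None,s=1):
    im=p["img"][:,:,::-1]
    if crop: im=im[crop[1]:crop[3],crop[0]:crop[2]]
    cv2.imwrite("pics/"+n,cv2.resize(im,None,fx=s,fy=s))
E
cat > a.py <<'E'
from h import *
o=get_obs(); print(o["time_s"],np.round(o["tcp_pos"],4),np.round(o["eef_rot"],3).tolist(),o["contact_force"])
for c in ("scene","side"):
    p=get_image(c); save(p,c+"0.png")
    R,t=ext(p); print(c,"cam at",np.round(-R.T@t,3),p["fov_y"])
    for l in ("press_a","lever_a_end","press_a_post","collar","spool","harness_ring","rivet_tin","smoother"):
        for d in landmark_of(p,l): 
            w=world(p,d["xyz"]); print(l,round(d["p"],2),np.round(w,4),np.round(proj(p,w)))
E
python3 a.py
```

```text
pics
0.0 [0.175  0.6254 0.2378] [[-0.963, 0.269, -0.0], [0.269, 0.963, -0.002], [-0.0, -0.002, -1.0]] [-0.29938338 -0.84320942 -1.17990219]
scene cam at [ 1.274 -0.05   1.254] 44.8858269089008
press_a 0.94 [5.871e-01 2.423e-01 4.000e-04] [430. 314.]
press_a 0.57 [ 0.59   -0.2027  0.0017] [249. 332.]
press_a 0.16 [ 0.4903 -0.2545  0.2998] [205. 225.]
lever_a_end 0.91 [ 0.4929 -0.2544  0.2963] [206. 227.]
press_a_post 0.72 [ 0.5441 -0.1464  0.017 ] [271. 311.]
press_a_post 0.52 [ 0.5872 -0.199  -0.0028] [251. 332.]
collar 0.81 [ 0.3775 -0.0378  0.0017] [310. 255.]
collar 0.69 [ 0.469  -0.0392  0.0007] [312. 284.]
collar 0.69 [0.5058 0.057  0.0033] [352. 293.]
spool 0.86 [ 0.7018  0.0052 -0.0024] [339. 367.]
harness_ring 0.45 [ 0.4041 -0.1707  0.0022] [260. 268.]
rivet_tin 0.88 [ 0.536  -0.4657 -0.0032] [142. 324.]
smoother 0.95 [0.5132 0.4812 0.0017] [517. 280.]
side cam at [0.478 1.036 1.056] 44.399035600491345
press_a 0.95 [0.5887 0.2478 0.0025] [295. 385.]
press_a 0.63 [ 5.878e-01 -2.008e-01 -1.000e-04] [308. 253.]
lever_a_end 0.64 [ 0.6989  0.0062 -0.0035] [259. 307.]
lever_a_end 0.59 [ 0.4891 -0.2533  0.2976] [345. 150.]
lever_a_end 0.58 [ 0.3613  0.2662 -0.0014] [400. 396.]
press_a_post 0.77 [ 0.5433 -0.1437  0.0205] [323. 261.]
collar 0.91 [ 0.4686 -0.0363 -0.0028] [351. 296.]
collar 0.79 [ 0.5089  0.0563 -0.0015] [334. 322.]
collar 0.64 [ 0.3813 -0.0392 -0.0045] [385. 297.]
spool 0.72 [ 0.6998  0.0057 -0.0022] [258. 306.]
spool 0.67 [ 0.4912 -0.2519  0.3045] [344. 147.]
harness_ring 0.44 [ 0.4016 -0.1731 -0.0045] [376. 262.]
rivet_tin 0.82 [ 0.5344 -0.4663 -0.0013] [330. 198.]
rivet_tin 0.58 [ 0.6991  0.0069 -0.0029] [259. 307.]
smoother 0.28 [0.5447 0.3021 0.0189] [313. 402.]
smoother 0.21 [ 5.902e-01 -1.958e-01  3.000e-04] [307. 254.]
smoother 0.2 [ 0.362   0.2652 -0.0017] [399. 396.]
```

View pics/scene0.png

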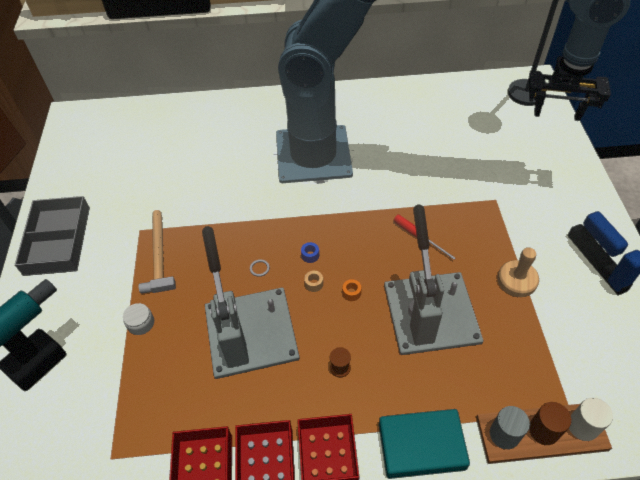

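View pics/side0.png

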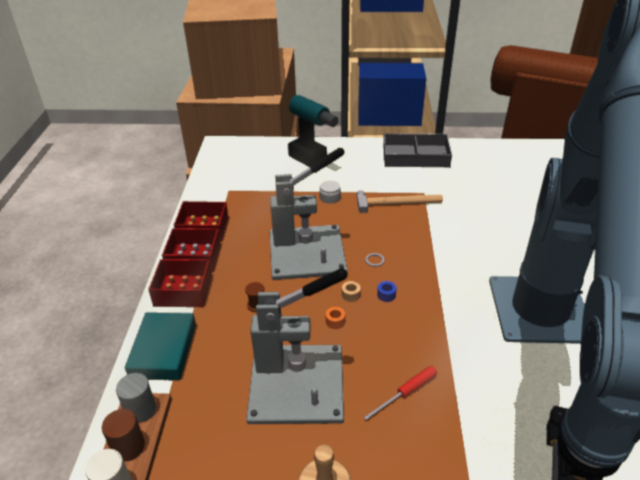

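The wooden collar is the pale ring at scene (314,280); the blue ring (310,252) and the orange ring (352,289) are look-alikes. Both levers are raised, with their tips near scene (209,232) and (420,210). Next I'll zoom in for the press yaws.

```bash
python3 - <<'E'
from h import *
p=get_image("scene"); save(p,"z.png",(190,190,500,390),2.58)
E
```

```text
(no output)
```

View pics/z.png

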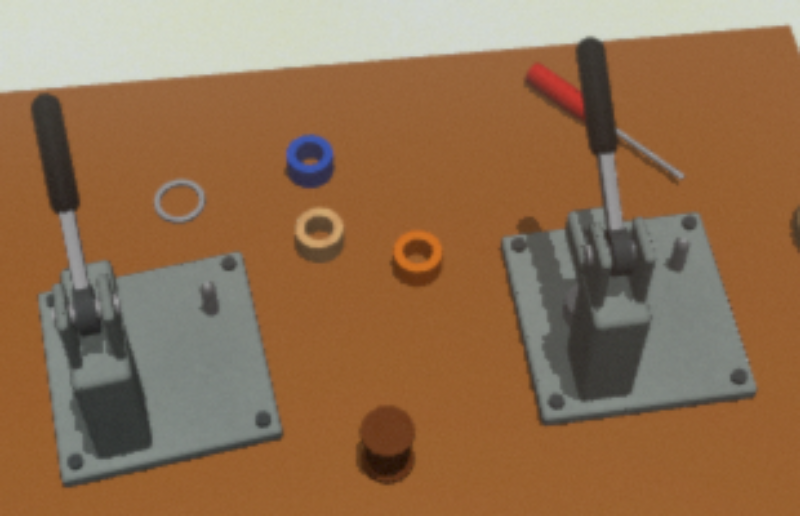

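The crop shows the plate corners, and both handles at about (44,100) and (590,43). I'll fit each press pose and lever angle from these pixels.

```bash
cat > fit.py <<'E'
from h import *
from scipy.optimize import least_squares
p=get_image("scene"); s=get_image("side")
def W(pose,q): x,y,a=pose; c,sn=np.cos(a),np.sin(a); return np.array([x+c*q[0]-sn*q[1],y+sn*q[0]+c*q[1],q[2]])
C=[(-.1,-.1,.018),(-.1,.1,.018),(.1,.1,.018),(.1,-.1,.018)]
D={"R":([(40,294),(240,254),(281,431),(64,478)],(45,97),(.589,-.202,.1)),"L":([(503,240),(699,214),(754,392),(543,418)],(590,41),(.588,.245,.07))}
if __name__=="__main__":
  for n,(cs,tip,x0) in D.items():
    px=np.array(cs)/2.58+[190,190]
    r=least_squares(lambda v:np.ravel([proj(p,W(v,q))-u for q,u in zip(C,px)]),x0)
    v=r.x; tp=np.array(tip)/2.58+[190,190]
    tippt=lambda th:W(v,(.045-.18*np.cos(.61-th),-.04,.2+.18*np.sin(.61-th)))
    rt=least_squares(lambda t:proj(p,tippt(t[0]))-tp,[.05])
    print(n,np.round(v,4),np.degrees(v[2]),np.round(r.fun,1),"th",rt.x,rt.fun,"tip",tippt(rt.x[0]),"side px",proj(s,tippt(rt.x[0])),"post",W(v,(-.04,.06,.018)))
    print(" corners in side",[np.round(proj(s,W(v,q))).tolist() for q in C])
  for im in (p,s):
    for d in landmark_of(im,"lever_b_end"): print(round(d["p"],2),world(im,d["xyz"]))
E
python3 fit.py
```

```text
R [ 0.5915 -0.1965  0.136 ] 7.792548319044411 [-0.9 -0.9  1.  -1.9  1.   0.5 -1.1  1.6] th [0.10175521] [ 0.60754126 -0.39260725] tip [ 0.48573892 -0.25131575  0.28759604] side px [346.23529714 153.42010623] post [ 0.54376108 -0.14244333  0.018     ]
 corners in side [[338.0, 224.0], [347.0, 270.0], [271.0, 276.0], [269.0, 229.0]]
L [0.5871 0.244  0.033 ] 1.8886084864426365 [-1.1 -1.6  0.3 -0.8  1.5  0.6 -0.8  1.2] th [0.04434712] [-0.57110006 -0.81592152] tip [0.48155411 0.200525   0.29647408] side px [345.58497314 271.69617252] post [0.54518508 0.30267754 0.018     ]
 corners in side [[341.0, 344.0], [342.0, 419.0], [244.0, 419.0], [254.0, 344.0]]
0.6 [0.47465134 0.19582289 0.29400061]
0.59 [0.4732868  0.19769282 0.30042647]
0.28 [ 5.33162735e-01 -4.65131402e-01 -1.88481119e-04]
```

>>> drive_tool --motion '[[[0,0,4,0,0,5],[2,-2,8,0,0,8],[34.3,-42.4,8.2,0,0,17.5],[34.3,-42.4,8.2,0,0,17.5],[34.3,-42.4,8.2,0,0,17.5],[34.3,-42.4,8.2,0,0,17.5],[34.3,-42.4,8.2,0,0,17.5],[34.3,-42.4,8.2,0,0,17.5],[34.3,-42.4,8.2,0,0,17.5],[34.3,-42.4,8.2,0,0,17.5],[34.3,-42.4,8.2,0,0,17.5],[34.3,-42.4,8.2,0,0,17.5]]]' --fingers 0 --newtons 20

```text
time_s: 2.15
tcp_pos: [0.4535, 0.282, 0.3195]
eef_rot: [[-0.999, -0.033, 0.0], [-0.033, 0.999, 0.0], [-0.0, 0.0, -1.0]]
contact_force: [0.3, 0.4, -0.1]
gripper_width: 0.116
```

```bash
python3 - <<'E'
import numpy as np
from fit import W
for n,v in (("L",(.5871,.244,.033)),("R",(.5915,-.1965,.136))):
  for th in (0,.05,.1,.2,.25,.3,.35,.4,.45,.5,.55,.6,.65,.7,.75,.85,.95,1.0,1.05,1.1):
    f=.61-th; d=.14*np.cos(f)-.012*np.sin(f); z=.2+.14*np.sin(f)+.012*np.cos(f)+.008*abs(np.tan(f))
    print(n,th,np.round(100*W(v,(.045-d,-.04,z)),2))
E
```

```text
L 0 [52.56 20.19 29.56]
L 0.05 [52.12 20.18 28.95]
L 0.1 [51.71 20.17 28.33]
L 0.2 [50.98 20.14 27.03]
L 0.25 [50.67 20.13 26.36]
L 0.3 [50.38 20.12 25.67]
L 0.35 [50.13 20.11 24.97]
L 0.4 [49.9  20.11 24.26]
L 0.45 [49.72 20.1  23.54]
L 0.5 [49.56 20.1  22.82]
L 0.55 [49.44 20.09 22.09]
L 0.6 [49.36 20.09 21.35]
L 0.65 [49.31 20.09 20.67]
L 0.7 [49.3  20.09 20.01]
L 0.75 [49.32 20.09 19.35]
L 0.85 [49.46 20.09 18.03]
L 0.95 [49.75 20.1  16.75]
L 1.0 [49.94 20.11 16.12]
L 1.05 [50.17 20.12 15.5 ]
L 1.1 [50.43 20.12 14.9 ]
R 0 [ 53.46 -24.47  29.56]
R 0.05 [ 53.03 -24.52  28.95]
R 0.1 [ 52.63 -24.58  28.33]
R 0.2 [ 51.9  -24.68  27.03]
R 0.25 [ 51.59 -24.72  26.36]
R 0.3 [ 51.3  -24.76  25.67]
R 0.35 [ 51.05 -24.8   24.97]
R 0.4 [ 50.83 -24.83  24.26]
R 0.45 [ 50.65 -24.85  23.54]
R 0.5 [ 50.49 -24.87  22.82]
R 0.55 [ 50.38 -24.89  22.09]
R 0.6 [ 50.29 -24.9   21.35]
R 0.65 [ 50.24 -24.91  20.67]
R 0.7 [ 50.23 -24.91  20.01]
R 0.75 [ 50.25 -24.91  19.35]
R 0.85 [ 50.39 -24.89  18.03]
R 0.95 [ 50.68 -24.85  16.75]
R 1.0 [ 50.87 -24.82  16.12]
R 1.05 [ 51.09 -24.79  15.5 ]
R 1.1 [ 51.35 -24.75  14.9 ]
```

>>> drive_tool --motion '[[[6.7,-8.0,0,0,0,0],[6.7,-8.0,0,0,0,0],[6.7,-8.0,0,0,0,0],[6.7,-8.0,0,0,0,0],[6.7,-8.0,0,0,0,0],[6.7,-8.0,0,0,0,0]]]' --fingers 0

```text
time_s: 2.75
tcp_pos: [0.5188, 0.2051, 0.319]
eef_rot: [[-0.999, -0.034, -0.001], [-0.034, 0.999, 0.001], [0.001, 0.001, -1.0]]
contact_force: [-0.1, 0.5, -0.4]
gripper_width: 0.004
```

```bash
python3 - <<'E'
from h import *
o=get_obs(); p=get_image("wrist"); save(p,"w1.png"); print(o["tcp_pos"],o["time_s"],o["gripper_width"])
from fit import W
v=(.5871,.244,.033)
for th in (0,.05,.1):
  f=.61-th
  print(th,[np.round(proj(p,W(v,(.045-r*np.cos(f),-.04,.2+r*np.sin(f))),o)).tolist() for r in (.06,.09,.14,.18)])
print(proj(p,o["tcp_pos"],o))
E
```

```text
[0.5188259  0.20512981 0.31901194] 2.75 0.003981575944899561
0 [[318.0, 329.0], [317.0, 310.0], [316.0, 268.0], [315.0, 221.0]]
0.05 [[318.0, 325.0], [317.0, 304.0], [316.0, 258.0], [315.0, 207.0]]
0.1 [[318.0, 321.0], [317.0, 298.0], [316.0, 249.0], [316.0, 195.0]]
[322.3929554  301.57391658]
```

View pics/w1.png

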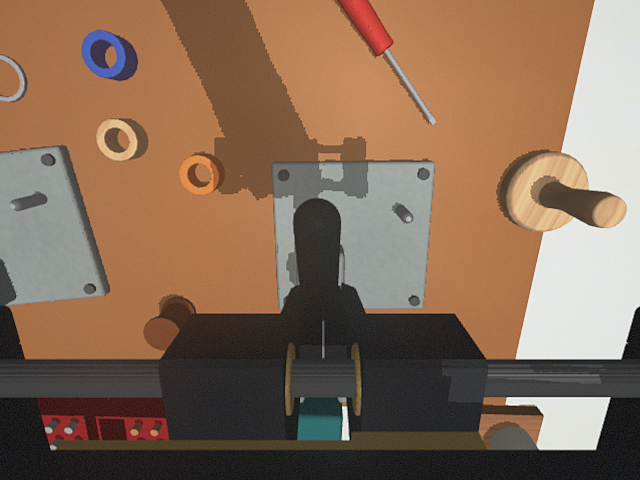

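>>> drive_tool --motion '[[[0.1,-0.35,-1.0,0,0,0],[0.2,-0.35,-2.0,0,0,0],[0.2,-0.35,-2.5,0,0,0],[0.1,-0.35,-3.0,0,0,0],[-0.2,-0.35,-3.6,0,0,0],[-0.5,-0.35,-4.2,0,0,0],[-0.9,-0.35,-4.9,0,0,0],[-1.2,-0.35,-5.6,0,0,0],[-1.2,-0.35,-5.6,0,0,0]]]'

```text
time_s: 3.65
tcp_pos: [0.5063, 0.2, 0.2616]
eef_rot: [[-0.999, -0.033, -0.002], [-0.033, 0.999, -0.001], [0.002, -0.001, -1.0]]
contact_force: [1.0, -0.8, 1.5]
gripper_width: 0.006
```

>>> drive_tool --motion '[[[-0.15,0.1,-0.35,0,0,0],[-0.3,0.1,-0.7,0,0,0],[-0.3,0.1,-0.8,0,0,0]]]'

```text
time_s: 3.9
tcp_pos: [0.5041, 0.2011, 0.2546]
eef_rot: [[-0.999, -0.033, -0.001], [-0.033, 0.999, -0.001], [0.001, -0.001, -1.0]]
contact_force: [-1.1, -1.2, 4.2]
gripper_width: 0.005
```

```bash
python3 - <<'E'
from h import *
o=get_obs(); print(o["contact_force"])
p=get_image("side"); save(p,"s1.png",(220,220,460,440),2.5)
E
```

```text
[-1.12577874 -1.187557    4.1957834 ]
```

View pics/s1.png

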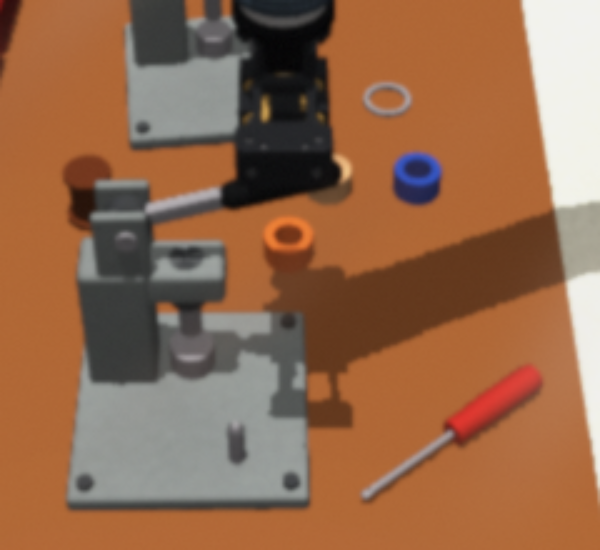

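The side view shows the gripper tip resting on the handle at (290,170), and the lever going down with it. I'll carry on in small steps.

>>> drive_tool --motion '[[[-0.1,0,-0.4,0,0,0],[-0.25,0,-0.8,0,0,0],[-0.25,0,-0.8,0,0,0]]]'

```text
time_s: 4.2
tcp_pos: [0.5019, 0.2012, 0.2464]
eef_rot: [[-0.999, -0.033, -0.0], [-0.033, 0.999, -0.0], [0.0, -0.0, -1.0]]
contact_force: [1.0, -0.7, 0.7]
gripper_width: 0.006
```

>>> drive_tool --motion '[[[-0.1,0,-0.4,0,0,0],[-0.2,0,-0.7,0,0,0],[-0.2,0,-0.7,0,0,0]]]'

```text
time_s: 4.45
tcp_pos: [0.4999, 0.2012, 0.2394]
eef_rot: [[-0.999, -0.033, -0.0], [-0.033, 0.999, -0.0], [0.0, -0.0, -1.0]]
contact_force: [0.7, -0.4, 2.6]
gripper_width: 0.007
```

>>> drive_tool --motion '[[[-0.1,0,-0.4,0,0,0],[-0.2,0,-0.8,0,0,0],[-0.2,0,-0.8,0,0,0]]]'

```text
time_s: 4.7
tcp_pos: [0.4978, 0.2011, 0.2313]
eef_rot: [[-0.999, -0.033, -0.0], [-0.033, 0.999, -0.0], [0.0, -0.0, -1.0]]
contact_force: [1.3, -1.4, 2.4]
gripper_width: 0.006
```

>>> drive_tool --motion '[[[-0.1,0,-0.4,0,0,0],[-0.2,0,-0.8,0,0,0],[-0.2,0,-0.8,0,0,0]]]'

```text
time_s: 4.95
tcp_pos: [0.4959, 0.2011, 0.2234]
eef_rot: [[-0.999, -0.033, -0.0], [-0.033, 0.999, -0.0], [0.0, -0.0, -1.0]]
contact_force: [1.5, -1.6, 1.9]
gripper_width: 0.006
```

>>> drive_tool --motion '[[[-0.1,0,-0.4,0,0,0],[-0.15,0,-0.8,0,0,0],[-0.15,0,-0.8,0,0,0]]]'

```text
time_s: 5.2
tcp_pos: [0.4944, 0.2012, 0.2154]
eef_rot: [[-0.999, -0.033, -0.0], [-0.033, 0.999, -0.0], [0.0, -0.0, -1.0]]
contact_force: [1.6, -0.8, 1.8]
gripper_width: 0.007
```

>>> drive_tool --motion '[[[-0.05,0,-0.4,0,0,0],[-0.1,0,-0.8,0,0,0],[-0.1,0,-0.8,0,0,0]]]'

```text
time_s: 5.45
tcp_pos: [0.4934, 0.2012, 0.2074]
eef_rot: [[-0.999, -0.033, -0.0], [-0.033, 0.999, -0.0], [0.0, -0.0, -1.0]]
contact_force: [1.0, -0.1, 2.9]
gripper_width: 0.004
```

>>> drive_tool --motion '[[[0,0,-0.4,0,0,0],[0,0,-0.8,0,0,0],[0,0,-0.8,0,0,0]]]'

```text
time_s: 5.7
tcp_pos: [0.4932, 0.2012, 0.1993]
eef_rot: [[-0.999, -0.033, -0.001], [-0.033, 0.999, -0.0], [0.001, -0.0, -1.0]]
contact_force: [0.1, -0.5, 3.2]
gripper_width: 0.006
```

>>> drive_tool --motion '[[[0,0,-0.4,0,0,0],[0.05,0,-0.8,0,0,0],[0.05,0,-0.8,0,0,0]]]'

```text
time_s: 5.95
tcp_pos: [0.4936, 0.2012, 0.1912]
eef_rot: [[-0.999, -0.033, -0.001], [-0.033, 0.999, -0.0], [0.001, -0.0, -1.0]]
contact_force: [-1.1, -1.0, 1.9]
gripper_width: 0.008
```

>>> drive_tool --motion '[[[0.05,0,-0.4,0,0,0],[0.1,0,-0.8,0,0,0],[0.1,0,-0.8,0,0,0]]]'

```text
time_s: 6.2
tcp_pos: [0.4946, 0.2011, 0.1832]
eef_rot: [[-0.999, -0.033, -0.001], [-0.033, 0.999, -0.001], [0.001, -0.001, -1.0]]
contact_force: [-2.3, 0.5, 2.2]
gripper_width: 0.003
```

So the left lever is the free one. I'll take it on down towards its stop.

>>> drive_tool --motion '[[[0.1,0,-0.5,0,0,0],[0.2,0,-1.0,0,0,0],[0.3,0,-1.5,0,0,0],[0.3,0,-1.5,0,0,0]]]'

```text
time_s: 6.53
tcp_pos: [0.498, 0.2011, 0.168]
eef_rot: [[-0.999, -0.033, -0.001], [-0.033, 0.999, -0.001], [0.001, -0.0, -1.0]]
contact_force: [-2.1, 0.3, 1.3]
gripper_width: 0.005
```

>>> drive_tool --motion '[[[0.1,0,-0.4,0,0,0],[0.2,0,-0.8,0,0,0],[0.2,0,-0.8,0,0,0]]]'

```text
time_s: 6.78
tcp_pos: [0.5003, 0.2012, 0.1604]
eef_rot: [[-0.999, -0.033, 0.0], [-0.033, 0.999, -0.0], [-0.0, -0.0, -1.0]]
contact_force: [-1.9, -0.7, 2.1]
gripper_width: 0.003
```

>>> drive_tool --motion '[[[0.1,0,-0.3,0,0,0],[0.2,0,-0.6,0,0,0],[0.2,0,-0.6,0,0,0]]]'

```text
time_s: 7.03
tcp_pos: [0.5023, 0.2012, 0.1547]
eef_rot: [[-0.999, -0.033, 0.0], [-0.033, 0.999, -0.0], [-0.0, -0.0, -1.0]]
contact_force: [-2.7, 0.2, 3.0]
gripper_width: 0.006
```

>>> drive_tool --motion '[[[0.1,0,-0.3,0,0,0],[0.15,0,-0.6,0,0,0],[0.15,0,-0.6,0,0,0]]]'

```text
time_s: 7.28
tcp_pos: [0.5042, 0.2017, 0.1497]
eef_rot: [[-0.999, -0.033, 0.001], [-0.033, 0.999, 0.001], [-0.001, 0.001, -1.0]]
contact_force: [-5.2, -0.7, 12.9]
gripper_width: 0.005
```

>>> drive_tool --motion '[[[0,0,3,0,0,0],[0,0,7,0,0,0],[0,0,11,0,0,0],[0.5,-2,15,0,0,2],[2,-5,18,0,0,3],[2,-44.7,18,0,0,5.9],[2,-44.7,18,0,0,5.9],[2,-44.7,18,0,0,5.9],[2,-44.7,18,0,0,5.9],[2,-44.7,18,0,0,5.9],[2,-44.7,18,0,0,5.9],[2,-44.7,18,0,0,5.9]]]'

```text
time_s: 8.28
tcp_pos: [0.5231, -0.1386, 0.3281]
eef_rot: [[-0.991, -0.135, 0.002], [-0.135, 0.991, -0.001], [-0.002, -0.001, -1.0]]
contact_force: [0.3, -0.1, -0.2]
gripper_width: 0.005
```

>>> drive_tool --motion '[[[0.3,-4,0,0,0,0],[0.3,-8,0,0,0,0],[0.3,-10.2,-0.5,0,0,0],[0.3,-10.2,-0.8,0,0,0],[0.3,-10.2,-0.8,0,0,0]]]'

```text
time_s: 8.7
tcp_pos: [0.5256, -0.2395, 0.319]
eef_rot: [[-0.991, -0.132, -0.001], [-0.132, 0.991, -0.0], [0.001, -0.0, -1.0]]
contact_force: [-1.4, 1.4, -0.8]
gripper_width: 0.001
```

```bash
python3 - <<'E'
from h import *
o=get_obs(); p=get_image("wrist"); save(p,"w2.png"); print(o["tcp_pos"],o["time_s"],proj(p,o["tcp_pos"],o))
from fit import W
v=(.5915,-.1965,.136)
for th in (0,.05,.1,.15):
  f=.61-th
  print(th,[np.round(proj(p,W(v,(.045-r*np.cos(f),-.04,.2+r*np.sin(f))),o)).tolist() for r in (.09,.14,.18)])
print("post foot,top",[proj(p,W(v,(-.04,.06,z)),o) for z in (.018,.063)])
s=get_image("side"); save(s,"s2.png",(220,220,460,440),2.5)
E
```

```text
[ 0.52557607 -0.23954286  0.31900973] 8.7 [322.55786308 301.54643669]
0 [[313.0, 312.0], [311.0, 271.0], [309.0, 225.0]]
0.05 [[313.0, 306.0], [311.0, 261.0], [309.0, 210.0]]
0.1 [[313.0, 300.0], [312.0, 251.0], [310.0, 198.0]]
0.15 [[314.0, 295.0], [312.0, 243.0], [310.0, 187.0]]
post foot,top [array([396.94834048, 213.13383187]), array([404.61367271, 222.22831946])]
```

View pics/w2.png

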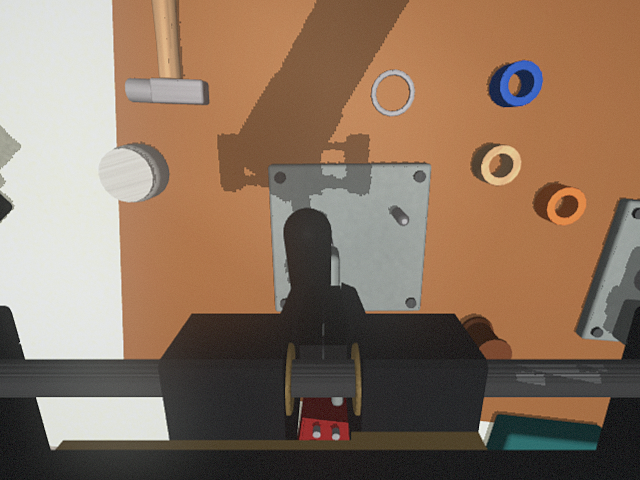

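The right handle's tip shows at (307,207), slightly left of the tool centre at (322,301), so the tool must go about 7 mm towards -y. The post matches the model to within a few pixels.

>>> drive_tool --motion '[[[0.2,-0.7,-0.6,0,0,0],[0.4,-0.7,-1.6,0,0,0],[0.4,-0.7,-2.5,0,0,0],[0.3,-0.7,-3.0,0,0,0],[0.1,-0.75,-3.6,0,0,0],[-0.3,-0.8,-4.2,0,0,0],[-0.7,-0.85,-4.9,0,0,0],[-1.0,-0.85,-5.6,0,0,0],[-1.0,-0.85,-5.6,0,0,0]]]'

```text
time_s: 9.65
tcp_pos: [0.5149, -0.2465, 0.2625]
eef_rot: [[-0.991, -0.135, -0.002], [-0.135, 0.991, 0.001], [0.001, 0.001, -1.0]]
contact_force: [1.9, 0.2, 0.8]
gripper_width: 0.003
```

>>> drive_tool --motion '[[[-0.15,0,-0.35,0,0,0],[-0.25,-0.05,-0.7,0,0,0],[-0.25,-0.05,-0.7,0,0,0]]]'

```text
time_s: 9.9
tcp_pos: [0.5127, -0.2473, 0.2563]
eef_rot: [[-0.991, -0.135, -0.001], [-0.135, 0.991, 0.0], [0.001, 0.001, -1.0]]
contact_force: [-0.4, 0.2, 2.6]
gripper_width: 0.009
```

>>> drive_tool --motion '[[[-0.1,0,-0.4,0,0,0],[-0.2,-0.05,-0.7,0,0,0],[-0.2,-0.05,-0.7,0,0,0]]]'

```text
time_s: 10.15
tcp_pos: [0.511, -0.2476, 0.2492]
eef_rot: [[-0.991, -0.135, -0.001], [-0.135, 0.991, 0.0], [0.001, 0.001, -1.0]]
contact_force: [0.2, -0.5, 2.2]
gripper_width: 0.006
```

>>> drive_tool --motion '[[[-0.1,0,-0.4,0,0,0],[-0.2,-0.05,-0.7,0,0,0],[-0.2,-0.05,-0.7,0,0,0]]]'

```text
time_s: 10.4
tcp_pos: [0.5093, -0.2479, 0.2422]
eef_rot: [[-0.991, -0.135, -0.001], [-0.135, 0.991, 0.0], [0.0, 0.0, -1.0]]
contact_force: [-1.1, 0.4, 2.3]
gripper_width: 0.004
```

>>> drive_tool --motion '[[[-0.1,0,-0.4,0,0,0],[-0.2,-0.05,-0.7,0,0,0],[-0.2,-0.05,-0.7,0,0,0]]]'

```text
time_s: 10.65
tcp_pos: [0.5074, -0.2484, 0.2352]
eef_rot: [[-0.991, -0.135, -0.0], [-0.135, 0.991, 0.0], [0.0, 0.0, -1.0]]
contact_force: [0.2, 0.6, 2.4]
gripper_width: 0.007
```

>>> drive_tool --motion '[[[-0.1,0,-0.4,0,0,0],[-0.15,0,-0.7,0,0,0],[-0.15,0,-0.7,0,0,0]]]'

```text
time_s: 10.9
tcp_pos: [0.5059, -0.2485, 0.2282]
eef_rot: [[-0.991, -0.135, -0.0], [-0.135, 0.991, 0.0], [0.0, 0.0, -1.0]]
contact_force: [0.6, 0.3, 2.2]
gripper_width: 0.008
```

>>> drive_tool --motion '[[[-0.1,0,-0.4,0,0,0],[-0.15,0,-0.7,0,0,0],[-0.15,0,-0.7,0,0,0]]]'

```text
time_s: 11.15
tcp_pos: [0.5048, -0.2486, 0.2217]
eef_rot: [[-0.991, -0.135, 0.001], [-0.135, 0.991, -0.0], [-0.001, -0.0, -1.0]]
contact_force: [0.5, 0.5, 4.6]
gripper_width: -0.0
```

>>> drive_tool --motion '[[[0,0,-0.3,0,0,0],[-0.05,0,-0.5,0,0,0],[-0.05,0,-0.5,0,0,0]]]'

```text
time_s: 11.4
tcp_pos: [0.5044, -0.2493, 0.2178]
eef_rot: [[-0.991, -0.135, 0.001], [-0.135, 0.991, -0.001], [-0.001, -0.001, -1.0]]
contact_force: [-2.0, 0.5, 13.4]
gripper_width: 0.005
```

The force jumped from 2-4 N to 13.4 N within about 5 mm (2 N/mm), at roughly 0.57 rad, so the right press binds. I'll let go upward.

>>> drive_tool --motion '[[[0,0,2,0,0,0],[0,0,5,0,0,-3],[0,2,9,0,0,-9],[-0.5,5,11,0,0,-16],[-1,8,11,0,0,-23],[-1.5,11,11,0,0,-30],[-2,14,10,0,0,-37],[-2.5,17,8,0,0,-44],[-3,20,6,0,0,-51],[-3.5,21.1,4,0,0,-58],[-3.5,21.1,3,0,0,-65],[-3.5,21.1,2,0,0,-72]]]' --fingers 6.6

```text
time_s: 12.4
tcp_pos: [0.4677, -0.0365, 0.2355]
eef_rot: [[-0.431, 0.902, -0.002], [0.902, 0.431, -0.0], [0.001, -0.002, -1.0]]
contact_force: [-0.3, -0.2, 1.1]
gripper_width: 0.747
```

```bash
python3 - <<'E'
from h import *
o=get_obs(); print(np.round(o["joint_pos"],2))
s=get_image("side"); save(s,"s3.png",(220,120,460,440),1.8)
E
```

```text
[-0.42  0.25  0.47  2.02 -0.14  0.9   0.57]
```

View pics/s3.png

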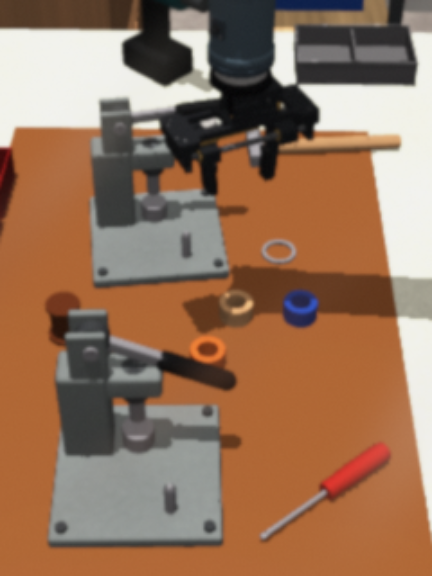

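The left lever is down, its tip at (230,380), and stays there. The right lever, seen behind the gripper, is about level. I'll finish the turn and measure the collar.

>>> drive_tool --motion '[[[0,0,-1,0,0,-6],[0,0,-2,0,0,-12],[0,0,-3,0,0,-18],[0,0,-3.5,0,0,-18],[0,0,-3.5,0,0,-18]]]'

```text
time_s: 12.87
tcp_pos: [0.4681, -0.0378, 0.201]
eef_rot: [[-0.14, 0.99, -0.002], [0.99, 0.14, -0.001], [-0.0, -0.002, -1.0]]
contact_force: [-0.9, -0.8, 0.3]
gripper_width: 0.747
```

```bash
cat > c.py <<'E'
from h import *
o=get_obs(); p=get_image("wrist"); save(p,"w3.png"); print(o["tcp_pos"],np.round(o["eef_rot"],3).tolist(),o["time_s"])
def ray(p,u,z,o):
    R,t=ext(p,o); c=-R.T@t; d=R.T@np.linalg.inv(K(p))@np.array([*u,1.]); return c+d*(z-c[2])/d[2]
hsv=cv2.cvtColor(p["img"],cv2.COLOR_RGB2HSV)
for d in landmark_of(p,"collar"): w=world(p,d["xyz"],o); print(round(d["p"],2),np.round(w,4),proj(p,w,o), p["img"][tuple(np.clip(np.round(proj(p,w+[0.019,0,.03],o)).astype(int)[::-1],0,[479,639]))])
for d in outline_of(p,"collar"):
    m=d["region"].astype(np.uint8); cs,_=cv2.findContours(m,cv2.RETR_EXTERNAL,cv2.CHAIN_APPROX_NONE); c=max(cs,key=cv2.contourArea); (x,y),r=cv2.minEnclosingCircle(c); print(round(d["p"],2),x,y,r,"top",ray(p,(x,y),.03,o))
E
python3 c.py
```

```text
[ 0.46813448 -0.03775365  0.20103544] [[-0.14, 0.99, -0.002], [0.99, 0.14, -0.001], [-0.0, -0.002, -1.0]] 12.8667
0.97 [ 0.5051  0.0555 -0.0013] [377.41533881 112.23433908] [225 148  81]
0.67 [ 0.3799 -0.0375 -0.0013] [232.65528909 193.47499009] [ 67  76 129]
0.63 [ 0.4678 -0.0352 -0.0032] [322.69220879 203.28866739] [161 128  96]
0.87 322.4820251464844 207.64981079101562 28.0165958404541 top [ 0.46726829 -0.03223391  0.03      ]
0.76 381.6197509765625 107.08383178710938 30.516843795776367 top [0.50364144 0.0583659  0.03      ]
0.56 224.1212158203125 195.5454559326172 29.336341857910156 top [ 0.37961614 -0.0336718   0.03      ]
```

View pics/w3.png

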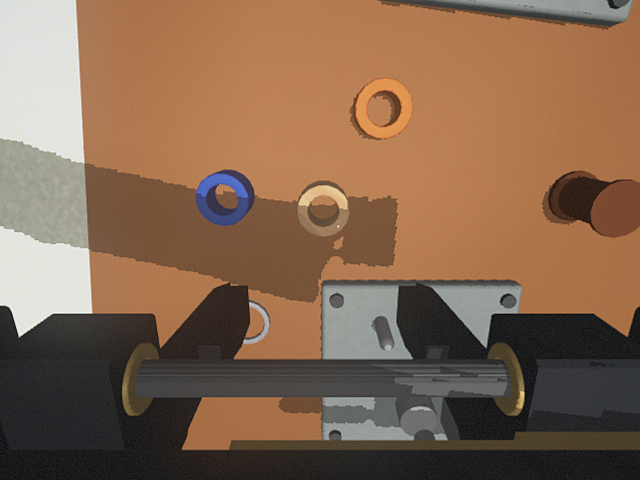

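>>> drive_tool --motion '[[[0,0.15,-4,0,0,0],[0,0.15,-8,0,0,0],[0,0.15,-12,0,0,0],[0,0.15,-15,0,0,0],[0,0.15,-17.5,0,0,0],[0,0.15,-19,0,0,0],[0,0.15,-19.2,0,0,0],[0,0.15,-19.2,0,0,0]]]'

```text
time_s: 13.68
tcp_pos: [0.469, -0.0363, 0.0098]
eef_rot: [[-0.136, 0.991, -0.001], [0.991, 0.136, 0.0], [0.0, -0.001, -1.0]]
contact_force: [-0.2, -0.5, 1.1]
gripper_width: 0.751
```

>>> drive_tool --motion '[[[0,0,0,0,0,0],[0,0,0,0,0,0],[0,0,0,0,0,0],[0,0,0,0,0,0],[0,0,0,0,0,0],[0,0,0,0,0,0],[0,0,0,0,0,0]]]' --fingers 4 --newtons 15

```text
time_s: 14.27
tcp_pos: [0.47, -0.0361, 0.0111]
eef_rot: [[-0.135, 0.991, 0.002], [0.991, 0.135, 0.0], [-0.0, 0.002, -1.0]]
contact_force: [-1.2, 0.6, 8.0]
gripper_width: 0.542
```

>>> drive_tool --motion '[[[0,0,1,0,0,0],[0,0,4,0,0,0],[0,0,8,0,0,0],[1,-2,11,0,0,0],[3.5,-5,11,0,0,0],[6,-8,11,0,0,0],[7.4,-10.6,11,0,0,0],[7.4,-10.6,11,0,0,0],[7.4,-10.6,11,0,0,0]]]'

```text
time_s: 15.02
tcp_pos: [0.5431, -0.1438, 0.1207]
eef_rot: [[-0.133, 0.991, 0.001], [0.991, 0.133, -0.001], [-0.001, 0.001, -1.0]]
contact_force: [-1.3, -0.0, -0.6]
gripper_width: 0.546
```

```bash
python3 - <<'E'
from h import *
from fit import W
o=get_obs(); p=get_image("wrist"); print(o["tcp_pos"],o["gripper_width"])
s=get_image("side")
v=(.5915,-.1965,.136)
print("post top/foot wrist",[np.round(proj(p,W(v,(-.04,.06,z)),o)) for z in (.063,.018)],"side",[np.round(proj(s,W(v,(-.04,.06,z)))) for z in (.063,.018)])
for d in landmark_of(p,"collar"): w=world(p,d["xyz"],o); print("w",round(d["p"],2),np.round(w,4))
for d in landmark_of(s,"collar"): w=world(s,d["xyz"]); print("s",round(d["p"],2),np.round(w,4))
for d in landmark_of(s,"press_b_post"): w=world(s,d["xyz"]); print("s post",round(d["p"],2),np.round(w,4))
a=cv2.resize(p["img"][140:480,120:520],(533,453)); b=cv2.resize(s["img"][180:300,260:400],(400,343)); b=b[:, :260]
c=np.zeros((453,800,3),np.uint8); c[:,:533]=a; c[:343,535:795]=b; cv2.imwrite("pics/g.png",c[:,:,::-1])
E
```

```text
[ 0.54224972 -0.14105704  0.12001592] 0.5426417771010573
post top/foot wrist [array([324., 261.]), array([324., 239.])] side [array([323., 249.]), array([323., 262.])]
w 0.61 [ 0.5452 -0.1398  0.1102]
w 0.57 [ 0.3775 -0.0378  0.0005]
s 0.9 [ 0.3785 -0.0405 -0.0023]
s 0.78 [ 0.5079  0.0563 -0.0025]
s 0.75 [ 0.5399 -0.1386  0.1048]
s 0.58 [0.4689 0.1987 0.1271]
s post 0.82 [0.5428 0.3011 0.0204]
```

View pics/g.png

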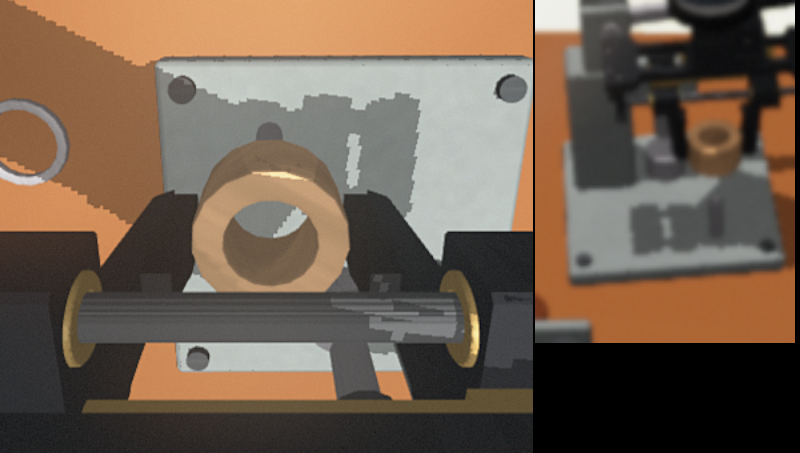

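The collar is held level (bore centre about (322,320) in the full frame), and the post foot shows beyond it where predicted. I'll align and lower until the post is in the bore.

>>> drive_tool --motion '[[[0.1,-0.25,-1,0,0,0],[0.1,-0.25,-2.5,0,0,0],[0.1,-0.25,-4,0,0,0],[0.1,-0.25,-5,0,0,0],[0.1,-0.25,-5.5,0,0,0],[0.1,-0.25,-6,0,0,0],[0.1,-0.25,-6.3,0,0,0],[0.1,-0.25,-6.3,0,0,0]]]'

```text
time_s: 16.03
tcp_pos: [0.5439, -0.1447, 0.0566]
eef_rot: [[-0.135, 0.991, -0.0], [0.991, 0.135, -0.0], [0.0, -0.0, -1.0]]
contact_force: [0.4, -0.4, -0.4]
gripper_width: 0.544
```

>>> drive_tool --motion '[[[0,0,-0.8,0,0,0],[0,0,-1.5,0,0,0],[0,0,-2.0,0,0,0],[0,0,-2.4,0,0,0],[0,0,-2.6,0,0,0],[0,0,-2.6,0,0,0]]]'

```text
time_s: 16.53
tcp_pos: [0.5437, -0.1446, 0.0304]
eef_rot: [[-0.135, 0.991, -0.001], [0.991, 0.135, 0.0], [0.0, -0.001, -1.0]]
contact_force: [-0.9, 0.4, -0.8]
gripper_width: 0.548
```

Not touching the plate yet, so I'll go a little further.

>>> drive_tool --motion '[[[0,0,-0.15,0,0,0],[0,0,-0.3,0,0,0],[0,0,-0.3,0,0,0]]]'

```text
time_s: 16.78
tcp_pos: [0.5443, -0.1448, 0.0289]
eef_rot: [[-0.135, 0.991, 0.001], [0.991, 0.135, 0.0], [0.0, 0.001, -1.0]]
contact_force: [-3.0, 0.9, 9.2]
gripper_width: 0.544
```

The collar is seated on the plate (9 N, at TCP 0.029 = 0.018 + 0.011). Now I'll release and go up.

>>> drive_tool --motion '[[[0,0,0.1,0,0,0],[0,0,0.1,0,0,0],[0,0,0.1,0,0,0],[0,0,0.1,0,0,0],[0,0,0.1,0,0,0]]]' --fingers 6.8

```text
time_s: 17.2
tcp_pos: [0.544, -0.1446, 0.0288]
eef_rot: [[-0.135, 0.991, -0.0], [0.991, 0.135, -0.0], [-0.0, -0.0, -1.0]]
contact_force: [0.4, 0.4, -0.0]
gripper_width: 0.771
```

>>> drive_tool --motion '[[[0,0,1,0,0,0],[0,0,3,0,0,0],[0,0,6,0,0,0],[0,0,10,0,0,0],[0,0,14,0,0,0],[0,0,18,0,0,0],[-2,4,22,0,0,0],[-5,8,24,0,0,0],[-8,12,24,0,0,0],[-11,16,24,0,0,0],[-11,16,24,0,0,0]]]'

```text
time_s: 18.12
tcp_pos: [0.4341, 0.0146, 0.2698]
eef_rot: [[-0.134, 0.991, 0.002], [0.991, 0.134, 0.001], [0.0, 0.002, -1.0]]
contact_force: [0.7, 0.8, -0.2]
gripper_width: 0.767
```

```bash
python3 - <<'E'
from h import *
o=get_obs(); print(o["time_s"],o["tcp_pos"],o["contact_force"],o["gripper_width"])
p=get_image("scene");s=get_image("side")
for im in (p,s):
  for d in landmark_of(im,"collar"): print(round(d["p"],2),np.round(world(im,d["xyz"]),4))
  for d in landmark_of(im,"lever_a_end"): print(" lever",round(d["p"],2),np.round(world(im,d["xyz"]),4))
a=cv2.resize(p["img"][200:390,190:490],(400,253)); b=cv2.resize(s["img"][140:440,220:450],(390,509))
c=np.zeros((509,800,3),np.uint8); c[:253,:400]=a; c[:,405:795]=b; c[255:,:400]=cv2.resize(s["img"][230:285,265:352],(400,254)); cv2.imwrite("pics/f.png",c[:,:,::-1])
E
```

```text
18.1167 [0.43411893 0.01457197 0.26978208] [ 0.67077433  0.77820337 -0.16642397] 0.7665056738836402
0.85 [ 0.548  -0.1463  0.0191]
0.73 [0.5051 0.0588 0.0045]
0.59 [ 0.3795 -0.0397 -0.0004]
0.23 [ 0.7032  0.0043 -0.0009]
 lever 0.61 [ 0.4652 -0.259   0.2148]
0.88 [ 0.382  -0.0407 -0.0028]
0.74 [ 0.5089  0.0549 -0.002 ]
0.68 [ 0.545  -0.1428  0.0141]
0.48 [ 0.5443 -0.1413  0.0202]
 lever 0.66 [ 0.4628 -0.2553  0.2196]
```

View pics/f.png

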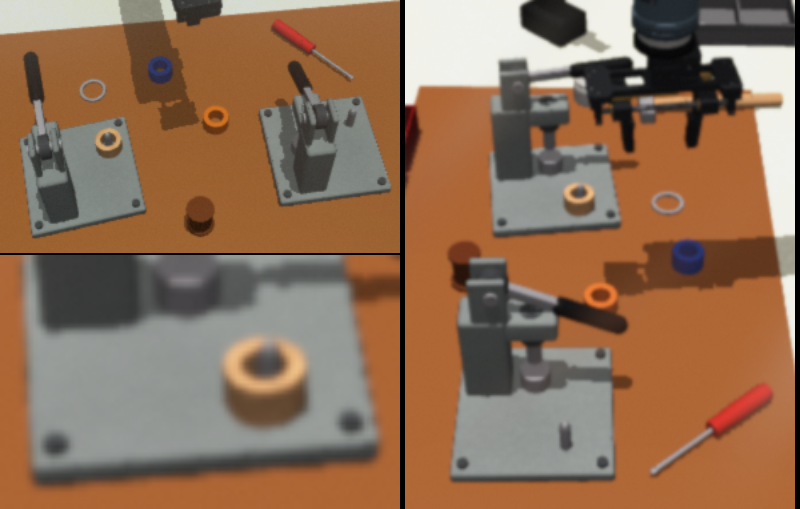

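The collar is flat on the right plate with the post in its bore. The right lever is part-way and the left lever is down. I'll hand in.

```bash
python3 -c "
from rig import *
print(finish_job())"
```

```text
the job is handed in; nothing more can be done
None
```

I tried both levers, then put the wooden collar on the post of the right press, the one that binds, and handed the job in at about 18 s on the robot's clock. `finish_job` gives no verdict.

- **Left press (runs freely):** the lever took about 2–4 N all the way down and came up against its bottom stop at 12.9 N. It stayed down after release.
- **Right press (binds):** the force jumped from about 2–4 N to 13.4 N within roughly 5 mm. I stopped there and left the lever where it stuck, at about 0.52–0.57 rad.
- **Force on the levers:** the highest reading was about 14 N, measured at the end of each step, against the 25 N limit.
- **Collar:** it touched the plate at 9 N, at the height expected for it to sit on the plate. The last pictures show it flat on the right plate with the post in its bore, and the networks put its underside at 14 to 20 mm against the plate's 18 mm.
- **Everything else:** in the last pictures the ring, spool, screwdriver and look-alike collars are where they were, and the gripper is clear of everything.

**Small disagreements:** the camera estimates of the collar's final position differ by about 5 mm, which is within the bore clearance. The two values for the stuck angle come from the push height (0.57) and the camera (0.52). I did not measure the left lever's final angle separately; I judged it from the rise in force and the pictures.

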